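Slide a row of seal blanks home in the gang fixture and clamp it

TASK

The five brass blanks stand in a loose row on the loading end of the engraving fixture. Slide them as one row, pushing from behind and without letting the row buckle or a blank tip, along the back rail into the lane until the first blank is pressed gently but firmly against the stop screw and no gaps are left; then back off and swing the lever until the side jaw grips the whole row snugly, without overtightening. Leave the other things on the bench alone.

Things in the scene. Friction and masses are not known exactly. Their poses are not given: they have to be found in the camera images.
- fixture: Aluminium gang fixture, plate 150 x 410 x 12 mm, bolted down. Origin at bench level; +y runs along the row to the stop, plate y -225 to 185 mm, x -70 to 80. Steel back rail 9 mm high, inner face at x -40, y up to 145. Lane between rail and side jaw: y 2 to 134 mm, 45 mm wide while open, jaw end slightly flared. Apron y below 0. Plate top z 12. Sliding friction of the row 3 to 7 N.
- stop_block (a point): Centre of the front face of the steel stop block (60 x 20 x 22 mm) at the lane's +y end. A screw with a 19 mm round steel tip, 10 mm above the plate, sticks out of this face towards the row by 13 to 33 mm; its setting differs from job to job and is not measured, so it must be found by feel: pressing about 5 to 10 N beyond the row's sliding friction seats the row, over 20 N is ramming.
- blank1: Loose brass blank, 40 (x) x 24 (y, along the row) x 20 mm high, about 0.16 kg: the first (leading) blank of the row, nearest the stop. Origin: centre of its underside. Starts on the apron, roughly square to the fixture, the row a few mm off the rail, 1 to 5 mm between neighbours.
- blank2: Loose brass blank like the first: the second blank. Origin: centre of its underside.
- blank3: Loose brass blank like the first: the third blank. Origin: centre of its underside.
- blank4: Loose brass blank like the first: the fourth blank. Origin: centre of its underside.
- blank5: Loose brass blank like the first: the last blank of the row, farthest from the stop, the one to push on. Origin: centre of its underside.
- jaw: Steel side jaw, 14 x 132 x 9 mm, at the +x side of the lane, moved towards the rail by the lever, 6 mm per rad. Origin: centre of its underside; inner face 7 mm to -x of it. It meets a row that stands 40 mm wide against the rail after about 5 mm.
- lever (a joint): Angle (rad) of the eccentric clamp lever: about 0 to 0.1 open, counter-clockwise from above closes. The jaw meets the row at about 0.8; it grips snugly a little beyond. It stays where it is left, springing back a little from a grip. Swung at the knob it takes 3 to 4 N while free and rises steeply, within a few mm, once the jaw grips: 6 to 9 N is snug, over about 13 N overtightens.
- lever_knob (a point): Centre of the black upright knob at the end of the lever, 18 mm diameter, 34 mm high (24 to 58 mm above the bench), on an arm 85 mm from the pivot; the arm is a 10 mm round bar 30 mm above the bench.
- lever_pivot (a point): The lever's upright pivot axis, at the height of the plate's top. The fixed pivot pin and cam reach 28 mm above the plate.
- post_stand: Bystander: steel post on a round foot of 76 mm, 74 mm high. Origin: centre of its underside.
- plaster_ring: Bystander: grey plaster ring, 90 mm across, 42 mm high. Origin: centre of its underside.
- graver: Bystander: wooden-handled graver lying on the bench, 150 mm long.
There are look-alikes about, which are no part of the job. Leave any red look-alike of the blank5 alone.

How it is judged:
On the way:
1. with the lever still open, the whole row is pressed against the stop screw (over 3 N) with no gap between blanks (contact force between blank1 and stop_screw_c0 above 3 N and value of joint lever below 0.35 rad and distance between blank1 and blank2 below 0.0256 m and distance between blank2 and blank3 below 0.0256 m and distance between blank3 and blank4 below 0.0256 m and distance between blank4 and blank5 below 0.0256 m), for 0.2 s.
At the end, for the whole second after the job is handed in: The five blanks stand flat, square (within 3.4 degrees) and without gaps (under 1.6 mm) in the lane, the first within 1.5 mm of the stop screw; the lever is swung shut and the jaw grips every blank (over 1 N each, 10 to 220 N in all); all at rest, nothing else disturbed (y of stop_screw_c0 in the frame of blank1 between 0.0128 and 0.0155 m and distance between blank1 and blank2 below 0.0256 m and distance between blank2 and blank3 below 0.0256 m and distance between blank3 and blank4 below 0.0256 m and distance between blank4 and blank5 below 0.0256 m and angle between the y axis of each of blank1, blank2, blank3, blank4, blank5 and the y axis of fixture, either way round below 0.06 rad and height (world z) of each of blank1, blank2, blank3, blank4, blank5 below 0.0145 m and value of joint lever above 0.6 rad and contact force between jaw and anything else above 10 N and contact force between jaw and blank1 above 1 N and contact force between jaw and blank2 above 1 N and contact force between jaw and blank3 above 1 N and contact force between jaw and blank4 above 1 N and contact force between jaw and blank5 above 1 N and linear speed of each of blank1, blank2, blank3, blank4, blank5 below 0.01 m/s); the robot touches nothing.
It fails at once if a blank is driven into the stop screw with more than 20 N (contact force between blank1 and stop_screw_c0 above 20 N).
It fails at once if the jaw is overtightened: more than 220 N (contact force between jaw and anything else above 220 N).
It fails at once if the row buckles or is taken apart: a blank turned more than 10 degrees, or more than 12 mm between neighbours (angle between the y axis of any of blank1, blank2, blank3, blank4, blank5 and the y axis of fixture, either way round above 0.175 rad or distance between blank1 and blank2 above 0.036 m or distance between blank2 and blank3 above 0.036 m or distance between blank3 and blank4 above 0.036 m or distance between blank4 and blank5 above 0.036 m).
It fails at once if a blank tips or is lifted (angle between any of blank1, blank2, blank3, blank4, blank5's own z axis and vertical above 0.2 rad or height (world z) of any of blank1, blank2, blank3, blank4, blank5 above 0.02 m).
It fails at once if a bystander is moved (distance of any of post_stand, plaster_ring, graver from where it was at the start of the episode above 0.015 m).
It also fails if it takes over 72 s, if anything falls off the work surface, if the arm or the gripper's body presses on something with over 40 N, if the wrist force passes 120 N, or if a joint passes its speed limit or range.

ROBOT

A 7-joint arm with a two-finger parallel gripper is mounted at the origin on the work surface. World frame = base frame: x ahead of the robot, y to its left, z up, the work surface at z = 0. Lengths are in m, angles in rad, forces in N, time in s.
With the tool pointing down it reaches from about 0.4 to 0.85 m from the base axis. Payload 4.5 kg.
Tool frame: the origin (TCP) lies between the finger pads; the fingertips stand 11 mm ahead of it and the grasp point (between the pads) lies 8 mm behind it (r.tip_reach is the distance from the TCP to the fingertips, in m); x points along the fingers, y is the direction in which the jaws open and shut, and the axes are right-handed (so a half turn about x gives the same grasp; the last joint's range is limited). The gripper opens to 88 mm and grips with 3 to 60 N. Pads are 18 mm wide; open, the fingers measure 123 mm over their backs; the gripper's body (75 mm by 187 mm) begins 45 mm behind the grasp point.
Start: joints at [1.353, 0.689, -0.195, 1.565, 0.157, 0.902, -0.215], TCP at [0.156, -0.605, 0.25] pointing down, gripper open.
Joint ranges: [-3.01, 3.01], [-0.46, 2.08], [-1.47, 1.51], [0.13, 2.56], [-1, 4.14], [0.04, 2.09], [-2.66, 2.66]. Speed limits (rad/s): [2.57, 2.57, 3.14, 3.14, 3.14, 3.14, 3.14].

INTERFACE

Orientations are given as a unit quaternion [x, y, z, w].
In Python, from plant import r gives the robot as it stands.
- The arm moves only by the tool drive_tool, never from a script. Its argument "deltas" is a list of rows, each a list of 3 entries, a list of its own where there are three numbers: the turn, a rotation vector about the tool's x, y, z in degrees, then the shift along the tool's x, y, z in cm, then the finger opening in cm, from 0 to 8.81. A call has 1 to 12 rows; each row shifts and turns the commanded pose from where the row before left it, along the tool's axes as they then stand; what a row does not reach is not made up. A row lasts 1/12 s, in which the tool goes at most 41.7 mm and 7.16 degrees, less where a joint would pass 70% of its speed; a pose out of reach is approached as far as the arm can. A call is refused whole if a number of a shift passes 4.17 or a number of a turn 7.16, either way. A call with a gripper value outside its range is refused whole. The fingers move at their own pace and stop on an object; "force" is the grip in N (left out, the last holds). Time passes only in rows, so rows that do not move let the fingers close. It gives the time, the measured TCP pose, the force and the opening at its end, in the units of the state.
- r.get_state(): the state, without advancing time (a new reading comes with each control period).
- r.snapshot(name): name is "side" or "top" or "wrist"; returns a dict with "color" (420x560x3 uint8, red, green, blue), "fov_y" (degrees; the focal length in pixels is half the picture's height over the tangent of half this angle, whatever the lens; pixels are square), "cx", "cy" (the principal point, pixels), "extrinsics" (4x4, takes a point from world to camera coordinates); the wrist camera has in their place "tool_from_camera" (4x4, takes a point from camera to tool coordinates, whose origin is the TCP and whose axes are the tool frame's). Camera axes: x right, y up, looking along -z (the intrinsics and any distortion apply to the point x, -y, -z); pixel columns grow to the right and rows downward; lengths in m; the calibration is good to about 2 mm. A picture is of the moment at which its call begins: read the wrist's pose just before it. There is no depth.
- r.finish_job(): hands the job in, once; it reports no verdict.
The state is a dict: "clock": time; "q": joint angles; "qd": joint speeds; "joint_torque": joint torques, N m; "tool_pos": TCP position; "eef_rot": TCP orientation; "contact_force": force on the tool from outside, world axes, zero at the start; "moment": the same for the moment, N m; "opening": opening from 0.0 (shut) to 1.0 (fully open).
Only numpy, scipy, OpenCV 4.12 (cv2) and the standard library are available. Lean on these libraries where they do the work, as an engineer would, in place of code of your own. Each camera call takes 0.05 s, during which the arm holds its last target. There are 200 camera calls.

## Working session

There is one attempt and no reset: what is moved stays moved. The work goes in short steps, Python scripts to look and compute and a tool call to move; the robot and the scene stay as the last step left them, time stands still between calls to the robot, and variables do not carry over. Pictures are saved under pics/ and viewed, about 8 in all and at most 12, crops included, and the job is handed in when it is done.

Besides the shell and the picture viewer there is one more tool, called after "Request:" as name(argument=value, ...) on one line, values as JSON. drive_tool: Moves the arm, as the interface text tells. Its arguments: {"type":"object","properties":{"deltas":{"type":"array","items":{"type":"array"}},"force":{"type":"number"}},"required":["deltas"]}

```bash
ls; mkdir -p pics
python3 - <<'E'
from plant import r
import cv2,numpy as np
s=r.get_state();print({k:np.round(v,3) for k,v in s.items()}, r.tip_reach)
for n in("top","side"):
    d=r.snapshot(n);cv2.imwrite(f"pics/{n}0.png",cv2.cvtColor(d["color"],cv2.COLOR_RGB2BGR))
    np.savez(f"{n}0.npz",**d)
    print(n,{k:np.round(v,4).tolist() if not isinstance(v,str) else v for k,v in d.items() if k!="color"})
E
```

```text
pics
{'clock': np.float64(0.0), 'q': array([ 1.353,  0.69 , -0.195,  1.566,  0.157,  0.902, -0.215]), 'qd': array([-0.001, -0.001,  0.002, -0.   ,  0.   ,  0.002,  0.001]), 'joint_torque': array([-0.0000e+00, -5.2755e+01, -1.2670e+00, -1.5343e+01, -5.3000e-02,
        7.0000e-03,  0.0000e+00]), 'tool_pos': array([ 0.156, -0.605,  0.249]), 'eef_rot': array([-0.701, -0.089,  0.702, -0.088]), 'contact_force': array([0.526, 0.174, 0.711]), 'moment': array([ 0.039, -0.006,  0.018]), 'opening': np.float64(1.001)} 0.011
top {'fov_y': 45.3111, 'cx': 277.2792, 'cy': 205.9469, 'extrinsics': [[0.0144, -0.9994, 0.0323, 0.0315], [0.9957, 0.0173, 0.0913, -0.5788], [-0.0918, 0.0309, 0.9953, -1.1247], [0.0, 0.0, 0.0, 1.0]]}
side {'fov_y': 52.6006, 'cx': 280.2146, 'cy': 210.4197, 'extrinsics': [[0.7771, -0.6294, -0.0037, -0.408], [0.4432, 0.543, 0.7133, -0.352], [-0.4469, -0.5559, 0.7009, -0.6939], [0.0, 0.0, 0.0, 1.0]]}
```

View pics/top0.png

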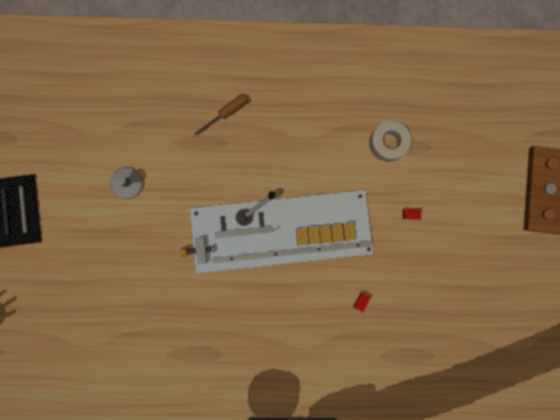

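View pics/side0.png

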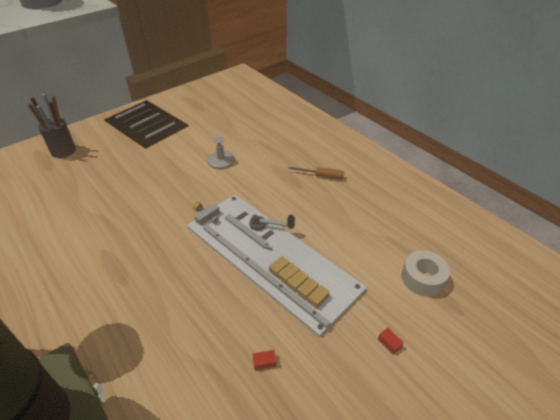

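Top view: the plate spans roughly (190..373, 191..272). The blanks are at (297–356, 222–245) and the rail is on their lower (-x) side. The stop is at (203,248), the pivot at (245,216) and the knob at (272,196). The red look-alikes are off the plate. Next I'll measure this view and work out the wrist camera geometry.

```bash
cat > h.py <<'E'
import numpy as np,cv2
from scipy.spatial.transform import Rotation as R
def ray(d,uv,E=None):
    f=210/np.tan(np.radians(d["fov_y"])/2)
    E=d["extrinsics"] if E is None else E
    Rm=E[:3,:3];c=-Rm.T@E[:3,3]
    v=np.array([(uv[0]-d["cx"])/f,-(uv[1]-d["cy"])/f,-1.])
    return c,Rm.T@v
def atz(d,uv,z,E=None):
    c,v=ray(d,uv,E);return c+v*(z-c[2])/v[2]
def tri(rs):
    A=0;b=0
    for c,v in rs:
        v=v/np.linalg.norm(v);P=np.eye(3)-np.outer(v,v);A=A+P;b=b+P@c
    return np.linalg.solve(A,b)
def wristE(s,d):
    T=np.eye(4);T[:3,:3]=R.from_quat(s["eef_rot"]).as_matrix();T[:3,3]=s["tool_pos"]
    return np.linalg.inv(T@d["tool_from_camera"])
def fix(p,F): # world->fixture; F=(x,y,yaw)
    c,s=np.cos(F[2]),np.sin(F[2]);d=np.array(p)[:2]-F[:2]
    return np.array([c*d[0]+s*d[1],-s*d[0]+c*d[1]])
def unfix(p,F):
    c,s=np.cos(F[2]),np.sin(F[2]);return np.array([F[0]+c*p[0]-s*p[1],F[1]+s*p[0]+c*p[1]])
E
python3 - <<'E'
from h import *
from plant import r
t=dict(np.load("top0.npz"))
for n,uv in dict(TL=(190,207),TR=(366,191),BR=(373,254),BL=(196,272)).items(): print(n,atz(t,uv,.012).round(4))
for n,uv in dict(b1=(302,236),b5=(350,231)).items(): print(n,atz(t,uv,.032).round(4))
print("knob",atz(t,(272,195),.058),"piv",atz(t,(245,216),.035), "post",atz(t,(127,182),0.03))
s=r.get_state();print(R.from_quat(s["eef_rot"]).as_matrix().round(3))
d=r.snapshot("wrist");print(d["tool_from_camera"].round(3),d["fov_y"],d["cx"],d["cy"])
E
```

```text
TL [0.5736 0.2412 0.012 ]
TR [ 0.6181 -0.1664  0.012 ]
BR [ 0.4719 -0.1824  0.012 ]
BL [0.4253 0.2231 0.012 ]
b1 [ 0.5102 -0.0161  0.032 ]
b5 [ 0.5233 -0.1255  0.032 ]
knob [0.59950721 0.053805   0.058     ] piv [0.553274   0.11363571 0.035     ] post [0.6264082  0.38241506 0.03      ]
[[-0.001  0.249 -0.968]
 [ 0.002 -0.968 -0.249]
 [-1.    -0.002  0.   ]]
[[-0.     0.321 -0.947 -0.133]
 [ 1.    -0.001 -0.001  0.   ]
 [-0.001 -0.947 -0.321 -0.084]
 [ 0.     0.     0.     1.   ]] 59.01229459004528 278.39133738158745 204.7048820015048
```

Request:
drive_tool(deltas=[[[0, 0, 0], [0, -2.5, -2.6], 0], [[0, 0, 0], [0, -2.5, -2.6], 0], [[0, 0, 0], [0, -2.5, -2.6], 0], [[0, 0, 0], [0, -2.5, -2.6], 0], [[0, 0, 0], [0, -2.5, -2.6], 0], [[0, 0, 0], [0, -2.5, -2.6], 0], [[0, 0, 0], [0, -2.5, -2.6], 0], [[0, 0, 0], [0, -2.5, -2.6], 0], [[0, 0, 0], [0, -2.5, -2.6], 0], [[0, 0, 0], [0, -2.5, -2.6], 0]])

```text
clock: 0.98
tool_pos: [0.3458, -0.2968, 0.2497]
eef_rot: [-0.702, -0.089, 0.702, -0.089]
contact_force: [1.4, -0.2, 0.4]
opening: 0.269
```

Request:
drive_tool(deltas=[[[0, 0, 0], [0, -2.5, -2.6], 0], [[0, 0, 0], [0, -2.5, -2.6], 0], [[0, 0, 0], [0, -2.5, -2.6], 0], [[0, 0, 0], [0, -2.5, -2.6], 0], [[0, 0, 0], [0, -2.5, -2.6], 0], [[0, 0, 0], [0, -2.5, -2.6], 0], [[0, 0, 0], [0, -2.5, -2.6], 0], [[0, 0, 0], [0, -2.5, -2.6], 0], [[0, 0, 0], [0, -2.5, -2.6], 0], [[0, 0, 0], [0, -2.5, -2.6], 0]])

```text
clock: 1.82
tool_pos: [0.5353, 0.0102, 0.2496]
eef_rot: [-0.701, -0.089, 0.702, -0.089]
contact_force: [0.8, 0.3, 0.0]
opening: 0.008
```

Request:
drive_tool(deltas=[[[-6.8, 0, 0], [0, 0, 0], 0], [[-6.8, 0, 0], [0, 0, 0], 0], [[-6.8, 0, 0], [0, 0, 0], 0], [[-6.8, 0, 0], [0, 0, 0], 0], [[-6.8, 0, 0], [0, 0, 0], 0], [[-6.8, 0, 0], [0, 0, 0], 0], [[-6.8, 0, 0], [0, 0, 0], 0], [[-6.8, 0, 0], [0, 0, 0], 0], [[-6.8, 0, 0], [0, 0, 0], 0], [[-6.8, 0, 0], [0, 0, 0], 0], [[-6.8, 0, 0], [0, 0, 0], 0], [[-6.8, 0, 0], [0, 0, 0], 0]])

```text
clock: 2.82
tool_pos: [0.5346, 0.0083, 0.2495]
eef_rot: [0.471, 0.527, -0.472, 0.527]
contact_force: [-0.2, 0.3, 0.1]
opening: 0.006
```

Run:
```python
from h import *
from plant import r
s=r.get_state();d=r.snapshot("wrist");print(R.from_quat(s["eef_rot"]).as_matrix().round(3))
np.savez("w1.npz",E=wristE(s,d),**{k:d[k] for k in("color","fov_y","cx","cy")})
im=cv2.cvtColor(d["color"],cv2.COLOR_RGB2BGR)
cv2.imwrite("pics/w1.png",cv2.resize(im,None,fx=1.42,fy=1.42,interpolation=cv2.INTER_CUBIC))
```

```text
[[-0.     0.994  0.111]
 [-0.     0.111 -0.994]
 [-1.    -0.     0.   ]]
```

View pics/w1.png

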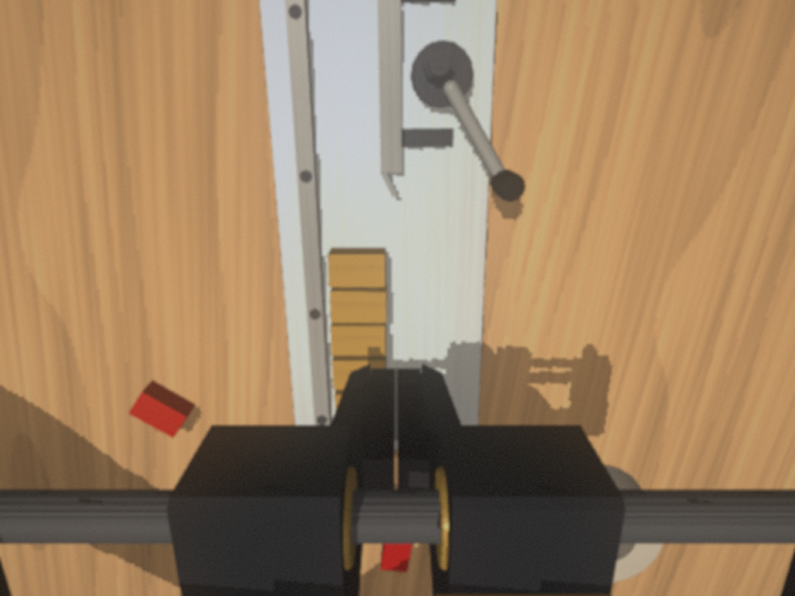

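Run:
```python
from h import *
d=dict(np.load("w1.npz"));k=1/1.42
F=np.array([.515,.0483,.109])
P=lambda u,v,z:atz(d,(u*k,v*k),z,d["E"])
for n,(u,v,z) in dict(plR1=(495,20,.012),plR2=(478,400,.012),plL1=(263,50,.012),plL2=(295,420,.012),railtop=(303,20,.021),rail2=(328,400,.021),b1FL=(330,251,.032),b1FR=(386,251,.032),b12L=(332,288.5,.032),b12R=(386,288.5,.032),b23L=(333,323,.032),b23R=(385,323,.032),b3R=(385,355,.032),b3L=(334,355,.032),jawend=(404,174,.021),jawin=(382,174,.021),jawtop=(380,20,.021),tipflare=(399,199,.012),knob=(508,184,.058),piv=(441,66,.040)).items():
    p=P(u,v,z);print(n,p.round(4),(fix(p,F)*1000).round(1))
im=cv2.cvtColor(d["color"],cv2.COLOR_RGB2BGR)
c=im[0:290,180:380]
cv2.imwrite("pics/w1c.png",cv2.resize(c[150:290,:],None,fx=4,fy=4,interpolation=cv2.INTER_CUBIC))
```

```text
plR1 [0.5816 0.1533 0.012 ] [77.6 97.2]
plR2 [ 0.6152 -0.1176  0.012 ] [  81.5 -175.8]
plL1 [0.4363 0.1195 0.012 ] [-70.5  79.3]
plL2 [ 0.4708 -0.1525  0.012 ] [ -65.8 -194.8]
railtop [0.4625 0.1386 0.021 ] [-42.4  95.4]
rail2 [ 0.4968 -0.1257  0.021 ] [ -37. -171.]
b1FL [ 0.4908 -0.0032  0.032 ] [-29.7 -48.6]
b1FR [0.5289 0.0011 0.032 ] [  8.7 -48.4]
b12L [ 0.4941 -0.0301  0.032 ] [-29.3 -75.6]
b12R [ 0.5318 -0.0258  0.032 ] [  8.6 -75.5]
b23L [ 0.4968 -0.0561  0.032 ] [ -29.5 -101.8]
b23R [ 0.5339 -0.0519  0.032 ] [   7.8 -101.6]
b3R [ 0.5365 -0.077   0.032 ] [   7.8 -126.9]
b3L [ 0.4994 -0.0812  0.032 ] [ -29.6 -127.1]
jawend [0.5354 0.0528 0.021 ] [20.8  2.3]
jawin [0.5206 0.0511 0.021 ] [5.9 2.2]
jawtop [0.5097 0.1439 0.021 ] [ 5.1 95.6]
tipflare [0.5342 0.0343 0.012 ] [ 17.5 -16. ]
knob [0.598  0.0579 0.058 ] [83.6  0.5]
piv [0.5495 0.1205 0.04  ] [42.1 68. ]
```

View pics/w1c.png

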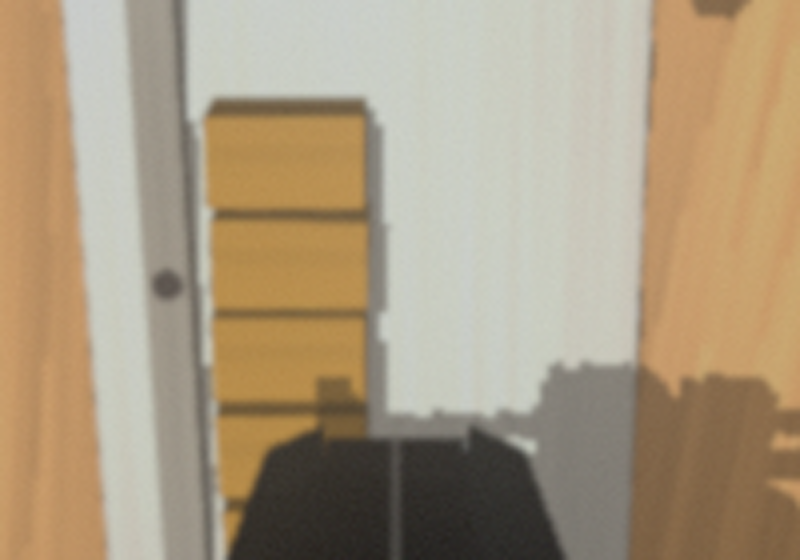

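Run:
```python
from h import *
d=dict(np.load("w1.npz"));t=dict(np.load("top0.npz"))
def edge(im,p,q,n=40,w=5,ch=0):
    # subpixel strongest gradient normal to p->q, robust line fit
    p=np.array(p,float);q=np.array(q,float);u=(q-p)/np.linalg.norm(q-p);nn=np.array([-u[1],u[0]])
    g=cv2.GaussianBlur(im[...,ch].astype(np.float32),(0,0),0.8);o=np.arange(-w,w+.1,.2);pts=[]
    for a in np.linspace(0,1,n):
        m=p+a*(q-p);xy=m+o[:,None]*nn
        v=cv2.remap(g,xy[:,0].astype(np.float32)[None],xy[:,1].astype(np.float32)[None],1)[0]
        G=np.abs(np.gradient(v));i=G.argmax();pts.append(xy[i])
    pts=np.float32(pts);l=cv2.fitLine(pts,cv2.DIST_HUBER,0,.01,.01).ravel()
    f=lambda a:l[2:]+l[:2]*((a-l[2:])@l[:2])
    return f(p),f(q)
k=1/1.42
def rep(n,im,d,p,q,z,E,ch=0,s=1,w=5):
    a,b=edge(im,np.array(p)*s,np.array(q)*s,ch=ch,w=w);A,B=atz(d,a,z,E),atz(d,b,z,E);v=B-A
    print(n,(a).round(1),(b).round(1),A[:2].round(4),B[:2].round(4),"dir",np.arctan2(-v[0],v[1]).round(4))
W=d["color"]
rep("wR",W,d,(478,400),(493,60),.012,d["E"],2,k,4)
rep("wL",W,d,(294,420),(263,50),.012,d["E"],2,k,4)
rep("rail",W,d,(327,380),(303,20),.021,d["E"],0,k,3)
rep("jaw",W,d,(382,165),(380,10),.021,d["E"],0,k,3)
rep("bL",W,d,(334,380),(330,255),.032,d["E"],2,k,3)
rep("bR",W,d,(385,350),(386,255),.032,d["E"],2,k,3)
T=t["color"];E=t["extrinsics"]
rep("tTop",T,t,(364,191),(192,207),.012,E,2)
rep("tBot",T,t,(371,254),(198,272),.012,E,2)
rep("tL",T,t,(191,210),(195.5,269),.012,E,2)
rep("tR",T,t,(366,194),(372.5,251),.012,E,2)
rep("trow",T,t,(355,222),(298,229),.032,E,2,1,3)
rep("trowB",T,t,(355,239),(298,245),.032,E,2,1,3)
rep("tend5",T,t,(354.5,224),(356,237),.032,E,2,1,3)
```

```text
wR [336.6 281.7] [347.3  42.3] [ 0.6151 -0.1176] [0.5844 0.1302] dir 0.1233
wL [207.2 295.8] [185.4  35.2] [ 0.4702 -0.1526] [0.4364 0.1195] dir 0.1234
rail [233.  267.4] [214.6  14. ] [ 0.4978 -0.1078] [0.4635 0.1388] dir 0.138
jaw [267.8 116.2] [265.3   7.1] [0.5188 0.0569] [0.5071 0.1491] dir 0.1263
bL [234.4 267.6] [231.1 179.6] [ 0.5001 -0.1018] [ 0.4897 -0.0062] dir 0.1078
bR [271.  246.5] [275.  179.8] [ 0.536 -0.073] [ 0.5323 -0.0015] dir 0.0521
tTop [363.8 189.5] [192.  207.2] [ 0.6215 -0.1614] [0.5731 0.2365] dir 0.1212
tBot [371.  253.9] [198.1 272.7] [ 0.472  -0.1778] [0.4238 0.2184] dir 0.1211
tL [189.2 210.2] [194.9 269.1] [0.5662 0.2427] [0.4319 0.2259] dir 1.6957
tR [365.5 194.1] [372.7 251. ] [ 0.6109 -0.1653] [ 0.4789 -0.1818] dir 1.6952
trow [354.9 221.3] [297.8 226.8] [ 0.5455 -0.1368] [ 0.5309 -0.0064] dir 0.1119
trowB [355. 239.] [298. 245.] [ 0.5054 -0.1369] [ 0.4897 -0.0073] dir 0.1202
tend5 [354.3 224. ] [355.8 237. ] [ 0.5393 -0.1354] [ 0.5098 -0.1387] dir 1.6816
```

The fixture sits at about (0.5148, 0.0497) with a yaw of 0.1225 rad; the wrist and top views agree. The row spans fixture x -32..+8.5 and y -187..-50, so it is about 8 mm off the rail. It would hit the jaw end, so I'll nudge each blank to the rail first.

Request:
drive_tool(deltas=[[[-0.7, 0, 0], [2.5, 1.1, 0.95], 0], [[0, 0, 0], [3.0, 1.1, 0.95], 0], [[0, 0, 0], [3.0, 0, 0], 0], [[0, 0, 0], [3.0, 0, 0], 0], [[0, 0, 0], [3.0, 0, 0], 0], [[0, 0, 0], [3.0, 0, 0], 0], [[0, 0, 0], [2.5, 0, 0], 0], [[0, 0, 0], [0, 0, 0], 0]])

```text
clock: 3.53
tool_pos: [0.5556, -0.0083, 0.0455]
eef_rot: [0.468, 0.53, -0.472, 0.526]
contact_force: [-0.1, -0.3, -0.5]
opening: 0.006
```

Request:
drive_tool(deltas=[[[0, 0, 0], [1.0, 0, 0], 0], [[0, 0, 0], [1.0, 0, 0], 0], [[0, 0, 0], [0, 0, 0], 0]])

```text
clock: 3.78
tool_pos: [0.5587, -0.008, 0.0292]
eef_rot: [0.47, 0.528, -0.47, 0.528]
contact_force: [-0.1, 0.5, -0.5]
opening: 0.005
```

```bash
cat > look.py <<'E'
import sys
from h import *
from plant import r
F=np.array([.5148,.0497,.1225])
s=r.get_state();d=r.snapshot("wrist")
print("clk",s["clock"],"tcp fix",(fix(s["tool_pos"],F)*1000).round(1),"z",s["tool_pos"][2].round(4),"F",s["contact_force"].round(1),"yaw",np.arctan2(*R.from_quat(s["eef_rot"]).as_matrix()[1::-1,1]).round(4))
n=sys.argv[1]
np.savez(n+".npz",E=wristE(s,d),**{k:d[k] for k in("color","fov_y","cx","cy")})
im=cv2.cvtColor(d["color"],cv2.COLOR_RGB2BGR)
cv2.imwrite(f"pics/{n}.png",cv2.resize(im,None,fx=1.42,fy=1.42,interpolation=cv2.INTER_CUBIC))
E
python3 look.py w2
```

```text
clk 3.7833 tcp fix [ 36.5 -62.6] z 0.0292 F [-0.1  0.5 -0.5] yaw 0.1168
```

View pics/w2.png

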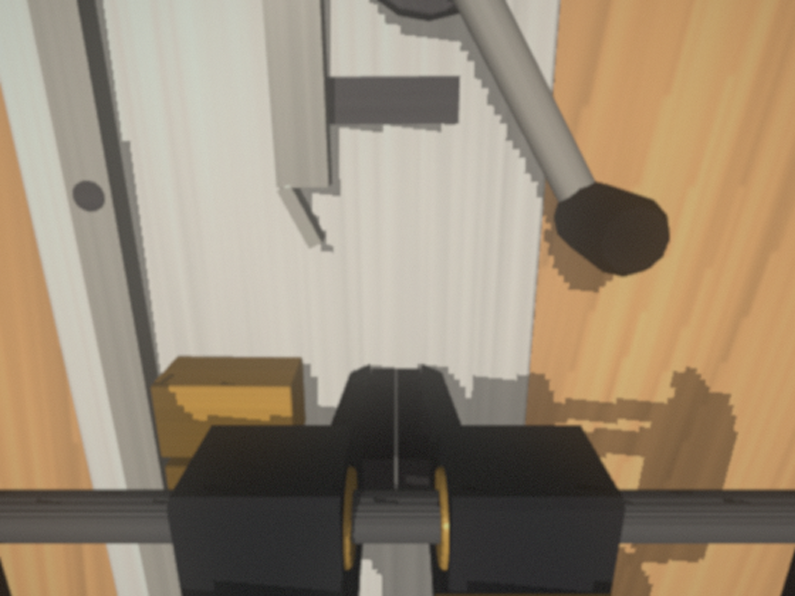

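Blank1 is at (153–302, 358–460) px, clear of the closed fingertips (333–460). I'll push it sideways to the rail and watch the force.

Request:
drive_tool(deltas=[[[-0.3, 0, 0], [0, -0.4, 0], 0], [[0, 0, 0], [0, -0.4, 0], 0], [[0, 0, 0], [0, -0.2, 0], 0], [[0, 0, 0], [0, -0.2, 0], 0], [[0, 0, 0], [0, -0.2, 0], 0], [[0, 0, 0], [0, -0.1, 0], 0], [[0, 0, 0], [0, -0.1, 0], 0], [[0, 0, 0], [0, 0, 0], 0]])

```text
clock: 4.5
tool_pos: [0.5434, -0.0097, 0.03]
eef_rot: [0.469, 0.529, -0.468, 0.53]
contact_force: [0.9, 1.2, 1.0]
opening: 0.004
```

Request:
drive_tool(deltas=[[[0, 0, 0], [0, -0.1, 0], 0], [[0, 0, 0], [0, -0.05, 0], 0]])

```text
clock: 4.67
tool_pos: [0.5421, -0.0098, 0.0299]
eef_rot: [0.469, 0.529, -0.468, 0.53]
contact_force: [2.6, 0.8, 2.1]
opening: 0.004
```

```bash
python3 look.py w3
```

```text
clk 4.6667 tcp fix [ 19.9 -62.4] z 0.0299 F [2.6 0.8 2.1] yaw 0.1227
```

Request:
drive_tool(deltas=[[[0, 0, 0], [0, -0.05, 0], 0], [[0, 0, 0], [0, -0.05, 0], 0], [[0, 0, 0], [0, -0.05, 0], 0]])

```text
clock: 4.97
tool_pos: [0.5404, -0.0101, 0.0299]
eef_rot: [0.469, 0.529, -0.468, 0.53]
contact_force: [2.9, 0.9, 2.9]
opening: 0.001
```

Request:
drive_tool(deltas=[[[0, 0, 0], [0, -0.05, 0], 0], [[0, 0, 0], [0, -0.05, 0], 0]])

```text
clock: 5.13
tool_pos: [0.5393, -0.0103, 0.0299]
eef_rot: [0.469, 0.529, -0.468, 0.53]
contact_force: [2.6, 1.0, 3.4]
opening: 0.003
```

```bash
python3 look.py w3
```

```text
clk 5.1333 tcp fix [ 17.  -62.5] z 0.0299 F [2.6 1.  3.4] yaw 0.1227
```

View pics/w3.png

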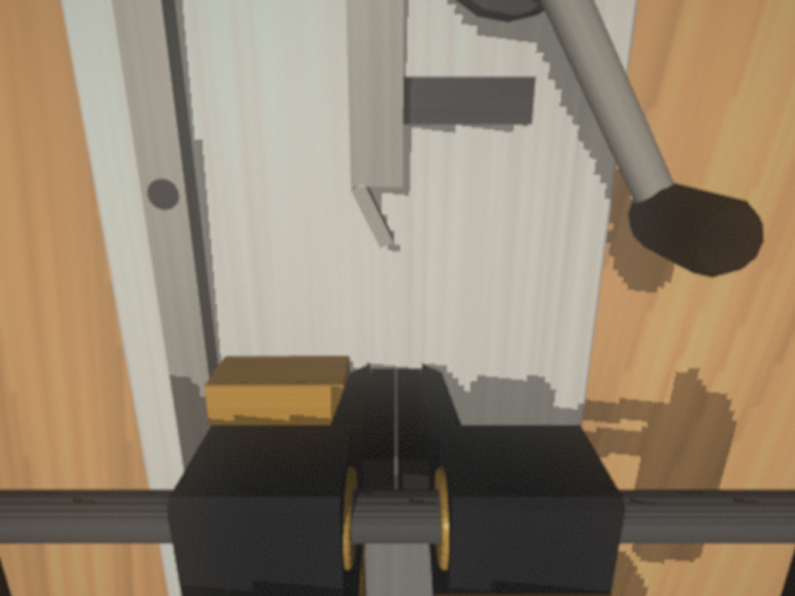

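Blank1's front-left foot is at (225,357) and the rail foot is at about x=215, so about 3 mm remains. I'll keep going in small steps until the force rises.

Request:
drive_tool(deltas=[[[0, 0, 0], [0, -0.05, 0], 0], [[0, 0, 0], [0, -0.05, 0], 0], [[0, 0, 0], [0, -0.05, 0], 0]])

```text
clock: 5.43
tool_pos: [0.5375, -0.0106, 0.0298]
eef_rot: [0.468, 0.53, -0.468, 0.53]
contact_force: [2.4, 0.5, 3.8]
opening: 0.003
```

Request:
drive_tool(deltas=[[[0, 0, 0], [0, -0.05, 0], 0], [[0, 0, 0], [0, -0.05, 0], 0]])

```text
clock: 5.6
tool_pos: [0.5369, -0.0106, 0.0298]
eef_rot: [0.469, 0.529, -0.468, 0.53]
contact_force: [4.7, 0.9, 2.2]
opening: 0.003
```

Request:
drive_tool(deltas=[[[0, 0, 0], [0, -0.05, 0], 0]])

```text
clock: 5.68
tool_pos: [0.5368, -0.0106, 0.0298]
eef_rot: [0.469, 0.529, -0.468, 0.53]
contact_force: [4.0, 0.5, 1.7]
opening: 0.004
```

Blank1 stopped at the rail with the force rising to about 4 N; contact is at TCP fixture x ≈ 14.5. I need the other blanks' y positions before nudging them.

Run:
```python
from h import *
F=np.array([.5148,.0497,.1225])
d=dict(np.load("w1.npz"))
for y in (113,213,313,408,503): print((fix(atz(d,(180+290/4,150+y/4),.032,d["E"]),F)*1000).round(1))
t=dict(np.load("top0.npz"));c=t["color"].astype(int)
a=atz(t,(290,237),.032,t["extrinsics"])
E=t["extrinsics"]
# profile along row centreline
f=210/np.tan(np.radians(t["fov_y"])/2)
for y in range(-196,-40,2):
    from h import unfix
    w=np.append(unfix((-.012,y/1000),F),.032);p=E[:3,:3]@w+E[:3,3]
    u,v=t["cx"]+f*p[0]/-p[2],t["cy"]-f*p[1]/-p[2]
    g=cv2.remap(t["color"].astype(np.float32),np.float32([[u]]),np.float32([[v]]),1)[0,0]
    print(y,g.astype(int)[[0,2]].tolist(),end=" ")
```

```text
[-10.8 -51.3]
[-11.6 -76.9]
[ -12.5 -103.8]
[ -13.4 -130.5]
[ -14.3 -158.5]
-196 [144, 137] -194 [144, 137] -192 [140, 134] -190 [130, 123] -188 [118, 104] -186 [115, 84] -184 [124, 63] -182 [133, 49] -180 [137, 47] -178 [136, 43] -176 [137, 44] -174 [136, 44] -172 [133, 42] -170 [133, 42] -168 [134, 43] -166 [134, 45] -164 [128, 40] -162 [110, 33] -160 [97, 33] -158 [102, 37] -156 [121, 42] -154 [133, 45] -152 [136, 44] -150 [136, 42] -148 [136, 41] -146 [135, 41] -144 [134, 42] -142 [134, 44] -140 [135, 44] -138 [135, 44] -136 [129, 40] -134 [110, 37] -132 [100, 39] -130 [110, 43] -128 [126, 44] -126 [134, 43] -124 [138, 46] -122 [137, 47] -120 [136, 45] -118 [134, 41] -116 [134, 44] -114 [136, 46] -112 [136, 45] -110 [133, 41] -108 [124, 36] -106 [109, 34] -104 [105, 35] -102 [119, 34] -100 [131, 40] -98 [137, 44] -96 [138, 44] -94 [136, 44] -92 [136, 45] -90 [137, 46] -88 [135, 43] -86 [134, 44] -84 [135, 44] -82 [133, 45] -80 [122, 48] -78 [112, 51] -76 [117, 52] -74 [132, 52] -72 [138, 47] -70 [138, 43] -68 [138, 43] -66 [136, 42] -64 [135, 40] -62 [136, 44] -60 [136, 45] -58 [136, 43] -56 [135, 45] -54 [128, 55] -52 [125, 82] -50 [130, 111] -48 [137, 130] -46 [142, 138] -44 [145, 140] -42 [143, 138]
```

Request:
drive_tool(deltas=[[[0, 0, 0], [0, 1.5, 0], 0], [[0, 0, 0], [0, 0, 0], 0], [[0, 0, 0], [0, 0, 2.85], 0], [[0, 0, 0], [0, 0, 0], 0], [[0, 0, 0], [0, -0.3, 0], 0], [[0, 0, 0], [0, -0.3, 0], 0], [[0, 0, 0], [0, -0.2, 0], 0], [[0, 0, 0], [0, -0.2, 0], 0], [[0, 0, 0], [0, -0.2, 0], 0], [[0, 0, 0], [0, -0.15, 0], 0], [[0, 0, 0], [0, -0.15, 0], 0]])

```text
clock: 6.6
tool_pos: [0.5402, -0.0382, 0.0299]
eef_rot: [0.469, 0.53, -0.468, 0.53]
contact_force: [3.5, 0.7, -0.5]
opening: 0.002
```

```bash
python3 look.py w4
```

```text
clk 6.6 tcp fix [ 14.4 -90.4] z 0.0299 F [ 3.5  0.7 -0.5] yaw 0.1234
```

View pics/w4.png

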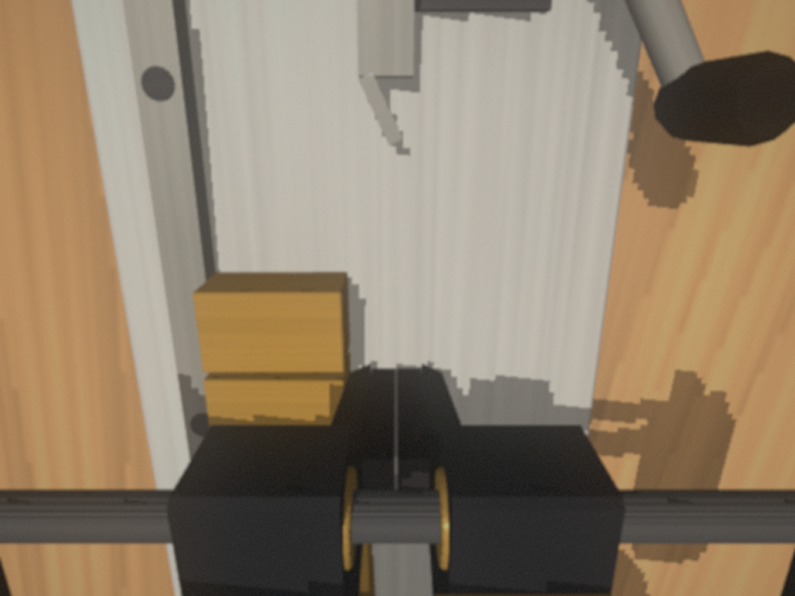

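Blank1 is square against the rail (foot (216,273), rail about 212) and blank2 is in line to within about 1 mm. Next are blanks 3, 4 and 5.

Request:
drive_tool(deltas=[[[0, 0, 0], [0, 1.5, 0], 0], [[0, 0, 0], [0, 0, 0], 0], [[0, 0, 0], [0, 0, 2.7], 0], [[0, 0, 0], [0, 0, 0], 0], [[0, 0, 0], [0, -0.3, 0], 0], [[0, 0, 0], [0, -0.3, 0], 0], [[0, 0, 0], [0, -0.2, 0], 0], [[0, 0, 0], [0, -0.2, 0], 0], [[0, 0, 0], [0, -0.2, 0], 0], [[0, 0, 0], [0, -0.15, 0], 0], [[0, 0, 0], [0, -0.15, 0], 0]])

```text
clock: 7.57
tool_pos: [0.5435, -0.0651, 0.0299]
eef_rot: [0.469, 0.53, -0.468, 0.53]
contact_force: [3.2, 1.2, 0.1]
opening: 0.005
```

Request:
drive_tool(deltas=[[[0, 0, 0], [0, 1.5, 0], 0], [[0, 0, 0], [0, 0, 0], 0], [[0, 0, 0], [0, 0, 2.75], 0], [[0, 0, 0], [0, 0, 0], 0], [[0, 0, 0], [0, -0.3, 0], 0], [[0, 0, 0], [0, -0.3, 0], 0], [[0, 0, 0], [0, -0.2, 0], 0], [[0, 0, 0], [0, -0.2, 0], 0], [[0, 0, 0], [0, -0.2, 0], 0], [[0, 0, 0], [0, -0.15, 0], 0], [[0, 0, 0], [0, -0.15, 0], 0]])

```text
clock: 8.48
tool_pos: [0.5469, -0.0924, 0.03]
eef_rot: [0.469, 0.53, -0.467, 0.53]
contact_force: [4.0, 1.0, -0.2]
opening: 0.006
```

Request:
drive_tool(deltas=[[[0, 0, 0], [0, 1.5, 0], 0], [[0, 0, 0], [0, 0, 0], 0], [[0, 0, 0], [0, 0, 2.75], 0], [[0, 0, 0], [0, 0, 0], 0], [[0, 0, 0], [0, -0.3, 0], 0], [[0, 0, 0], [0, -0.3, 0], 0], [[0, 0, 0], [0, -0.2, 0], 0], [[0, 0, 0], [0, -0.2, 0], 0], [[0, 0, 0], [0, -0.2, 0], 0], [[0, 0, 0], [0, -0.15, 0], 0], [[0, 0, 0], [0, -0.15, 0], 0]])

```text
clock: 9.4
tool_pos: [0.5503, -0.1197, 0.03]
eef_rot: [0.469, 0.53, -0.468, 0.53]
contact_force: [3.8, 0.1, 0.5]
opening: 0.008
```

```bash
python3 look.py w5
```

```text
clk 9.4 tcp fix [  14.5 -172.4] z 0.03 F [3.8 0.1 0.5] yaw 0.1234
```

View pics/w5.png

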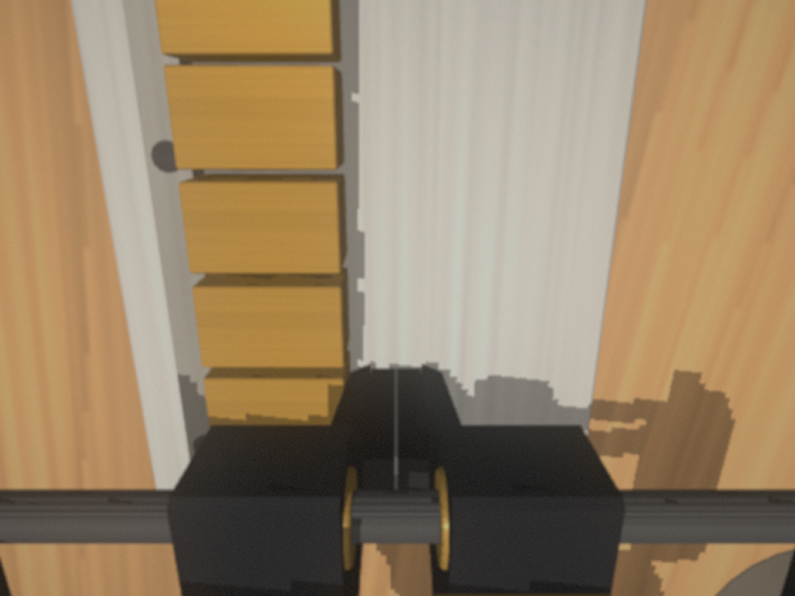

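All five blanks stand in a straight row at the rail, with small gaps between them. I'll back off, go round behind blank5 and lower slightly.

Request:
drive_tool(deltas=[[[0, 0, 0], [0, 1.5, 0], 0], [[0, 0, 0], [0, 0, 0], 0], [[0, 0, 0], [0, 0, 3.3], 0], [[0, 0, 0], [0, 0, 0], 0], [[0, 0, 0], [0, -2.4, 0], 0], [[0, 0, 0], [0, -2.4, 0], 0], [[0, 0, 0], [0.3, 0, 0], 0], [[0, 0, 0], [0, 0, 0], 0]])

```text
clock: 10.12
tool_pos: [0.5189, -0.1576, 0.0265]
eef_rot: [0.468, 0.53, -0.469, 0.529]
contact_force: [0.7, 0.4, -0.4]
opening: 0.003
```

```bash
python3 look.py w6
```

```text
clk 10.1167 tcp fix [ -21.3 -206.2] z 0.0265 F [ 0.7  0.4 -0.4] yaw 0.1222
```

Request:
drive_tool(deltas=[[[0, 0, 0], [0, 0.1, -0.4], 0], [[0, 0, 0], [0, 0, -0.4], 0], [[0, 0, 0], [0, 0, -0.2], 0], [[0, 0, 0], [0, 0, -0.2], 0], [[0, 0, 0], [0, 0, -0.2], 0], [[0, 0, 0], [0, 0, -0.2], 0], [[0, 0, 0], [0, 0, -0.2], 0], [[0, 0, 0], [0, 0, -0.2], 0], [[0, 0, 0], [0, 0, -0.2], 0], [[0, 0, 0], [0, 0, -0.2], 0], [[0, 0, 0], [0, 0, -0.2], 0], [[0, 0, 0], [0, 0, -0.2], 0]])

```text
clock: 11.17
tool_pos: [0.5191, -0.131, 0.0269]
eef_rot: [0.469, 0.528, -0.469, 0.53]
contact_force: [3.6, -6.8, -1.7]
opening: 0.004
```

Request:
drive_tool(deltas=[[[0, 0, 0], [0, 0, -0.2], 0], [[0, 0, 0], [0, 0, -0.3], 0], [[0, 0, 0], [0, 0, -0.3], 0], [[0, 0, 0], [0, 0, -0.3], 0], [[0, 0, 0], [0, 0, -0.3], 0], [[0, 0, 0], [0, 0, -0.3], 0], [[0, 0, 0], [0, 0, -0.3], 0], [[0, 0, 0], [0, 0, -0.3], 0], [[0, 0, 0], [0, 0, -0.3], 0], [[0, 0, 0], [0, 0, -0.3], 0], [[0, 0, 0], [0, 0, -0.3], 0], [[0, 0, 0], [0, 0, -0.3], 0]])

```text
clock: 12.17
tool_pos: [0.5149, -0.0964, 0.0269]
eef_rot: [0.469, 0.528, -0.469, 0.53]
contact_force: [4.8, -6.1, -0.8]
opening: 0.004
```

```bash
python3 look.py w7
```

```text
clk 12.1667 tcp fix [ -17.8 -145. ] z 0.0269 F [ 4.8 -6.1 -0.8] yaw 0.1207
```

View pics/w7.png

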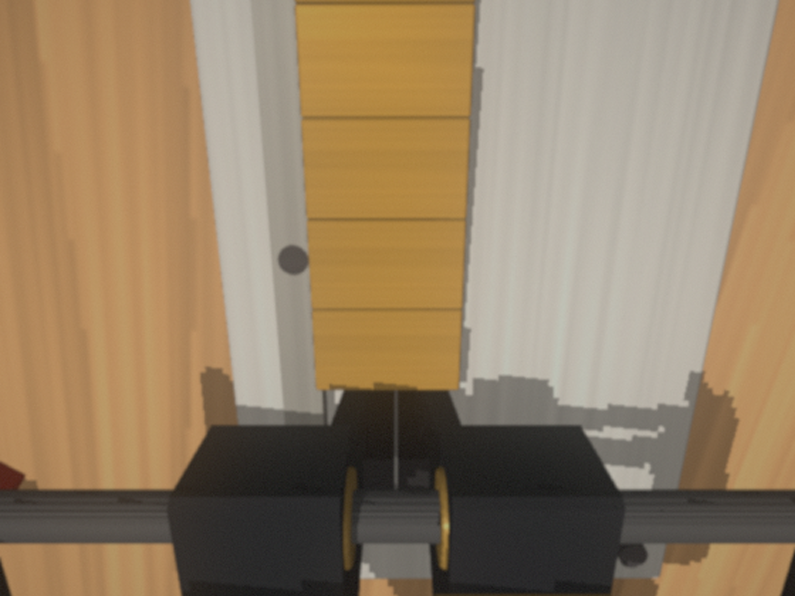

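The gaps are closed and the row is straight: the joints at y=116, 218 and 308 px are level. The pusher is flat on blank5. I'll continue along the rail.

Request:
drive_tool(deltas=[[[0, 0, 0], [0, 0, -0.3], 0], [[0, 0, 0], [0, 0, -0.3], 0], [[0, 0, 0], [0, 0, -0.3], 0], [[0, 0, 0], [0, 0, -0.3], 0], [[0, 0, 0], [0, 0, -0.3], 0], [[0, 0, 0], [0, 0, -0.3], 0], [[0, 0, 0], [0, 0, -0.3], 0], [[0, 0, 0], [0, 0, -0.3], 0], [[0, 0, 0], [0, 0, -0.3], 0], [[0, 0, 0], [0, 0, -0.3], 0], [[0, 0, 0], [0, 0, -0.3], 0], [[0, 0, 0], [0, 0, -0.3], 0]])

```text
clock: 13.22
tool_pos: [0.5104, -0.0609, 0.0269]
eef_rot: [0.469, 0.528, -0.47, 0.53]
contact_force: [3.5, -6.9, -0.6]
opening: 0.005
```

Request:
drive_tool(deltas=[[[0, 0, 0], [0, 0, -0.3], 0], [[0, 0, 0], [0, 0, -0.3], 0], [[0, 0, 0], [0, 0, -0.3], 0], [[0, 0, 0], [0, 0, -0.3], 0], [[0, 0, 0], [0, 0, -0.3], 0], [[0, 0, 0], [0, 0, -0.3], 0], [[0, 0, 0], [0, 0, -0.3], 0], [[0, 0, 0], [0, 0, -0.3], 0], [[0, 0, 0], [0, 0, -0.3], 0], [[0, 0, 0], [0, 0, -0.3], 0], [[0, 0, 0], [0, 0, -0.3], 0], [[0, 0, 0], [0, 0, -0.3], 0]])

```text
clock: 14.22
tool_pos: [0.506, -0.0253, 0.0269]
eef_rot: [0.468, 0.528, -0.47, 0.53]
contact_force: [4.4, -6.3, -1.1]
opening: 0.002
```

Request:
drive_tool(deltas=[[[0, 0, 0], [0, 0, -0.3], 0], [[0, 0, 0], [0, 0, -0.3], 0], [[0, 0, 0], [0, 0, -0.3], 0], [[0, 0, 0], [0, 0, -0.3], 0], [[0, 0, 0], [0, 0, -0.3], 0], [[0, 0, 0], [0, 0, -0.2], 0], [[0, 0, 0], [0, 0, -0.2], 0], [[0, 0, 0], [0, 0, -0.2], 0]])

```text
clock: 14.88
tool_pos: [0.5035, -0.0047, 0.0269]
eef_rot: [0.468, 0.528, -0.47, 0.53]
contact_force: [4.9, -6.9, -0.7]
opening: 0.005
```

```bash
python3 look.py w8
```

```text
clk 14.8833 tcp fix [-17.9 -52.6] z 0.0269 F [ 4.9 -6.9 -0.7] yaw 0.1198
```

Request:
drive_tool(deltas=[[[0, 0, 0], [0, 0, -0.2], 0], [[0, 0, 0], [0, 0, -0.2], 0], [[0, 0, 0], [0, 0, -0.2], 0], [[0, 0, 0], [0, 0, -0.2], 0], [[0, 0, 0], [0, 0, -0.2], 0], [[0, 0, 0], [0, 0, -0.2], 0], [[0, 0, 0], [0, 0, -0.2], 0], [[0, 0, 0], [0, 0, -0.15], 0], [[0, 0, 0], [0, 0, -0.1], 0], [[0, 0, 0], [0, 0, -0.1], 0]])

```text
clock: 15.77
tool_pos: [0.5013, 0.0126, 0.0269]
eef_rot: [0.468, 0.528, -0.47, 0.53]
contact_force: [3.8, -7.4, -0.6]
opening: 0.002
```

Request:
drive_tool(deltas=[[[0, 0, 0], [0, 0, -0.1], 0], [[0, 0, 0], [0, 0, -0.1], 0], [[0, 0, 0], [0, 0, -0.1], 0], [[0, 0, 0], [0, 0, -0.1], 0]])

```text
clock: 16.1
tool_pos: [0.5009, 0.0165, 0.0269]
eef_rot: [0.468, 0.528, -0.47, 0.53]
contact_force: [4.5, -6.6, 0.1]
opening: 0.002
```

```bash
python3 look.py w9
```

```text
clk 16.1 tcp fix [-17.9 -31.3] z 0.0269 F [ 4.5 -6.6  0.1] yaw 0.1196
```

View pics/w9.png

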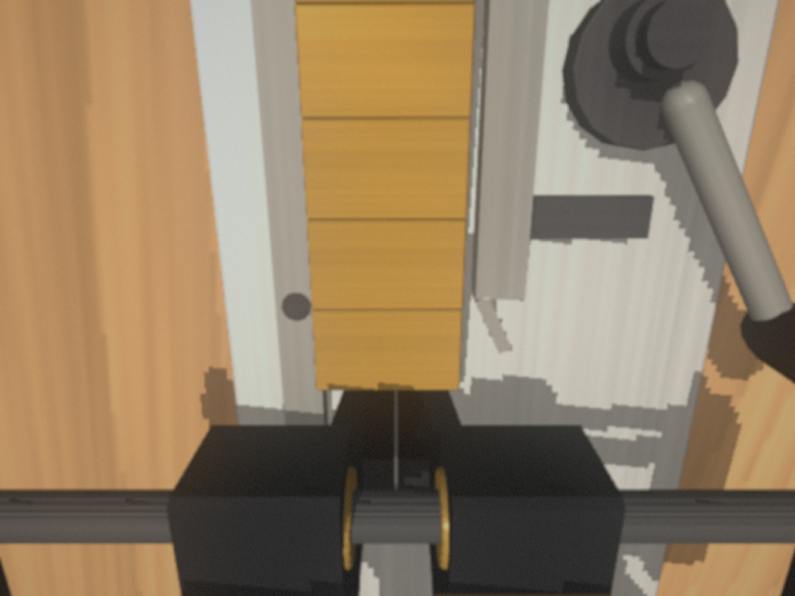

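The row is in the lane, square with no gaps. I'll feel for the stop screw now.

Request:
drive_tool(deltas=[[[0, 0, 0], [0, 0, -0.1], 0], [[0, 0, 0], [0, 0, -0.1], 0], [[0, 0, 0], [0, 0, -0.1], 0], [[0, 0, 0], [0, 0, -0.1], 0], [[0, 0, 0], [0, 0, -0.1], 0], [[0, 0, 0], [0, 0, -0.1], 0], [[0, 0, 0], [0, 0, -0.1], 0], [[0, 0, 0], [0, 0, -0.1], 0]])

```text
clock: 16.82
tool_pos: [0.4999, 0.0243, 0.0269]
eef_rot: [0.468, 0.528, -0.47, 0.53]
contact_force: [5.0, -6.4, -0.4]
opening: 0.005
```

Request:
drive_tool(deltas=[[[0, 0, 0], [0, 0, -0.1], 0], [[0, 0, 0], [0, 0, -0.1], 0], [[0, 0, 0], [0, 0, -0.1], 0], [[0, 0, 0], [0, 0, -0.1], 0]])

```text
clock: 17.15
tool_pos: [0.4994, 0.0283, 0.0269]
eef_rot: [0.468, 0.528, -0.47, 0.53]
contact_force: [4.7, -7.0, 0.4]
opening: 0.004
```

Request:
drive_tool(deltas=[[[0, 0, 0], [0, 0, -0.1], 0], [[0, 0, 0], [0, 0, -0.1], 0], [[0, 0, 0], [0, 0, -0.1], 0], [[0, 0, 0], [0, 0, -0.1], 0]])

```text
clock: 17.48
tool_pos: [0.499, 0.0322, 0.0269]
eef_rot: [0.468, 0.528, -0.47, 0.53]
contact_force: [4.5, -6.5, -1.1]
opening: 0.006
```

Request:
drive_tool(deltas=[[[0, 0, 0], [0, 0, -0.1], 0], [[0, 0, 0], [0, 0, -0.1], 0], [[0, 0, 0], [0, 0, -0.1], 0], [[0, 0, 0], [0, 0, -0.1], 0]])

```text
clock: 17.82
tool_pos: [0.4984, 0.0361, 0.0269]
eef_rot: [0.468, 0.528, -0.47, 0.53]
contact_force: [4.5, -8.4, -0.1]
opening: 0.005
```

Request:
drive_tool(deltas=[[[0, 0, 0], [0, 0, -0.1], 0], [[0, 0, 0], [0, 0, -0.1], 0]])

```text
clock: 17.98
tool_pos: [0.4982, 0.0382, 0.0269]
eef_rot: [0.468, 0.528, -0.47, 0.53]
contact_force: [4.6, -7.5, 0.7]
opening: 0.008
```

Request:
drive_tool(deltas=[[[0, 0, 0], [0, 0, -0.1], 0], [[0, 0, 0], [0, 0, -0.1], 0], [[0, 0, 0], [0, 0, -0.1], 0], [[0, 0, 0], [0, 0, -0.1], 0]])

```text
clock: 18.32
tool_pos: [0.4977, 0.042, 0.0269]
eef_rot: [0.468, 0.528, -0.47, 0.53]
contact_force: [4.2, -6.5, -0.6]
opening: 0.006
```

Request:
drive_tool(deltas=[[[0, 0, 0], [0, 0, -0.1], 0], [[0, 0, 0], [0, 0, -0.1], 0], [[0, 0, 0], [0, 0, -0.1], 0], [[0, 0, 0], [0, 0, -0.1], 0]])

```text
clock: 18.65
tool_pos: [0.4972, 0.046, 0.0269]
eef_rot: [0.468, 0.528, -0.47, 0.53]
contact_force: [5.2, -7.3, 0.2]
opening: 0.003
```

Request:
drive_tool(deltas=[[[0, 0, 0], [0, 0, -0.1], 0], [[0, 0, 0], [0, 0, -0.1], 0], [[0, 0, 0], [0, 0, -0.1], 0], [[0, 0, 0], [0, 0, -0.1], 0]])

```text
clock: 18.98
tool_pos: [0.4968, 0.0499, 0.0269]
eef_rot: [0.468, 0.528, -0.47, 0.53]
contact_force: [5.2, -7.5, -0.8]
opening: 0.006
```

Request:
drive_tool(deltas=[[[0, 0, 0], [0, 0, -0.1], 0], [[0, 0, 0], [0, 0, -0.1], 0], [[0, 0, 0], [0, 0, -0.1], 0], [[0, 0, 0], [0, 0, -0.1], 0]])

```text
clock: 19.32
tool_pos: [0.4963, 0.0539, 0.0269]
eef_rot: [0.468, 0.528, -0.47, 0.53]
contact_force: [4.8, -7.4, 0.3]
opening: 0.007
```

Request:
drive_tool(deltas=[[[0, 0, 0], [0, 0, -0.1], 0], [[0, 0, 0], [0, 0, -0.1], 0], [[0, 0, 0], [0, 0, -0.1], 0]])

```text
clock: 19.57
tool_pos: [0.4961, 0.0547, 0.0269]
eef_rot: [0.468, 0.526, -0.472, 0.53]
contact_force: [6.8, -12.0, -0.2]
opening: 0.002
```

The stop was reached: the advance stalled and the force rose from about 7.9 to 12.7 N along the row. I'll add slightly and hold.

Request:
drive_tool(deltas=[[[0, 0, 0], [0, 0, -0.05], 0], [[0, 0, 0], [0, 0, 0], 0], [[0, 0, 0], [0, 0, 0], 0]])

```text
clock: 19.82
tool_pos: [0.4961, 0.0547, 0.0269]
eef_rot: [0.468, 0.526, -0.472, 0.53]
contact_force: [5.9, -11.5, -0.0]
opening: 0.003
```

```bash
python3 look.py w10
```

```text
clk 19.8167 tcp fix [-17.9   7.2] z 0.0269 F [  5.9 -11.5  -0. ] yaw 0.1168
```

Request:
drive_tool(deltas=[[[0, 0, 0], [0, 0, -0.07], 0], [[0, 0, 0], [0, 0, -0.06], 0], [[0, 0, 0], [0, 0, 0], 0], [[0, 0, 0], [0, 0, 0], 0]])

```text
clock: 20.2
tool_pos: [0.4961, 0.0548, 0.027]
eef_rot: [0.468, 0.526, -0.473, 0.531]
contact_force: [7.2, -13.8, -0.7]
opening: 0.004
```

Request:
drive_tool(deltas=[[[0, 0, 0], [0, 0, 0], 0], [[0, 0, 0], [0, 0, 0], 0], [[0, 0, 0], [0, 0, 0.2], 0], [[0, 0, 0], [0, 0, 0.3], 0], [[0, 0, 0], [0, 0, 0.5], 0], [[0, 0, 0], [0, 0, 1.0], 0], [[0, 0, 0], [-2.5, 0, 1.0], 0], [[0, 0, 0], [-3.0, 0, 0], 0], [[0, 0, 0], [-3.0, 0, 0], 0], [[0, 0, 0], [-3.0, 0, 0], 0], [[0, 0, 0], [0, 0, 0], 0]])

```text
clock: 21.12
tool_pos: [0.5, 0.0322, 0.1459]
eef_rot: [0.47, 0.528, -0.466, 0.531]
contact_force: [-0.2, -0.4, -0.3]
opening: 0.009
```

```bash
python3 look.py w11
python3 - <<'E'
from h import *
F=np.array([.5148,.0497,.1225]);k=1/1.42
K={"w1":(508,180),"w2":(628,228),"w3":(708,222),"w4":(745,92)}
rs=[]
for n,(u,v) in K.items():
    d=dict(np.load(n+".npz"));p=atz(d,(u*k,v*k),.058,d["E"]);print(n,(fix(p,F)*1000).round(1));rs.append(ray(d,(u*k,v*k),d["E"]))
t=dict(np.load("top0.npz"));p=atz(t,(272,195),.058,t["extrinsics"]);print("top",(fix(p,F)*1000).round(1))
p=tri(rs);print("tri",(fix(p,F)*1000).round(1),p[2])
d=dict(np.load("w9.npz"));print("piv w9",fix(atz(d,(680*k,40*k),.040,d["E"]),F)*1000)
d=dict(np.load("w1.npz"));print("piv w1",fix(atz(d,(441*k,66*k),.040,d["E"]),F)*1000)
from plant import r;print(r.get_state()["q"].round(2))
E
```

```text
clk 21.1167 tcp fix [-16.8 -15.5] z 0.1459 F [-0.2 -0.4 -0.3] yaw 0.1227
w1 [83.4  0.4]
w2 [83.9 -1.4]
w3 [80.3  0.1]
w4 [79.9 -3.2]
top [84.6 -6.3]
tri [86.1 -2.1] 0.04900056300298374
piv w9 [41.40156615 66.30906532]
piv w1 [43.06980491 66.0529904 ]
[ 0.09  0.72 -0.39  2.03  0.57  0.49 -0.6 ]
```

View pics/w11.png

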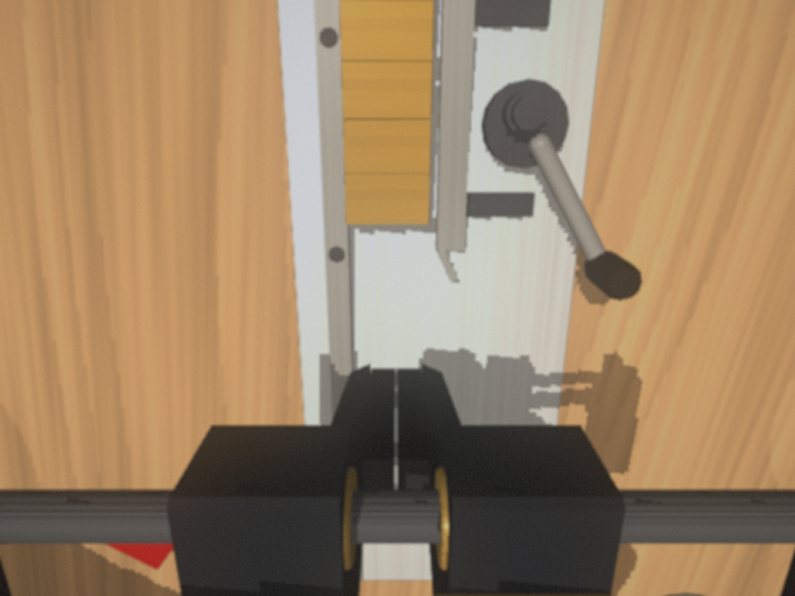

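The row is seated with no gaps, its rear at (345–430, 222) px. The knob is at (615,277) and the pivot at (530,115). I'll turn the tool to face the knob's swing direction and go behind it.

Request:
drive_tool(deltas=[[[6.7, 0, 0], [0, 0, 0], 0], [[6.7, 0, 0], [0, 0, 0], 0], [[6.7, 0, 0], [0, 0, 0], 0], [[6.7, 0, 0], [0, 0, 0], 0], [[6.7, 0, 0], [0, 0, 0], 0], [[6.7, 0, 0], [0, 0, 0], 0], [[6.7, 0, 0], [0, 0, 0], 0], [[6.7, 0, 0], [0, 0, 0], 0], [[6.4, 0, 0], [0, 0, 0], 0], [[0, 0, 0], [0, 0, 0], 0]])

```text
clock: 22.0
tool_pos: [0.4971, 0.0317, 0.1405]
eef_rot: [-0.67, -0.224, 0.672, -0.224]
contact_force: [0.2, 0.8, -0.4]
opening: 0.006
```

```bash
cat > go.py <<'E'
from h import *
from plant import r
import sys
F=np.array([.5148,.0497,.1225])
s=r.get_state();M=R.from_quat(s["eef_rot"]).as_matrix()
print("fix",(fix(s["tool_pos"],F)*1000).round(1),s["tool_pos"][2],"yaw rel deg",np.degrees(np.arctan2(M[1,1],M[0,1])-F[2]),"F tool",(M.T@s["contact_force"]).round(1),s["clock"])
if len(sys.argv)>1:
    t=np.append(unfix(np.array([float(sys.argv[1]),float(sys.argv[2])])/1000,F),float(sys.argv[3])/1000)
    print("tool cm",(M.T@(t-s["tool_pos"])*100).round(2))
E
python3 go.py 59 -19 51
python3 - <<'E'
from h import *
d=dict(np.load("w11.npz"));F=np.array([.5148,.0497,.1225]);k=1/1.42
for n,u,v,z in(("knob",620,278,.058),("pin",532,112,.04)):print(n,fix(atz(d,(u*k,v*k),z,d["E"]),F)*1000)
E
```

```text
fix [-19.7 -15.7] 0.14050604432255 yaw rel deg -60.112463318750144 F tool [ 0.4 -0.5 -0.6] 22.0
tool cm [ 8.93  4.21 -6.69]
knob [82.96154441 -0.93492509]
pin [42.79802907 68.32565398]
```

Request:
drive_tool(deltas=[[[0, 0, 0], [0, 1.4, -2.2], 0], [[0, 0, 0], [0, 1.4, -2.2], 0], [[0, 0, 0], [0, 1.4, -2.3], 0], [[0, 0, 0], [0, 0, 0], 0], [[0, 0, 0], [3.0, 0, 0], 0], [[0, 0, 0], [3.0, 0, 0], 0], [[0, 0, 0], [2.0, 0, 0], 0], [[0, 0, 0], [0.9, 0, 0], 0], [[0, 0, 0], [0, 0, 0], 0]])

```text
clock: 22.75
tool_pos: [0.5746, 0.0384, 0.0502]
eef_rot: [-0.668, -0.226, 0.672, -0.225]
contact_force: [-0.4, 0.2, 1.0]
opening: 0.007
```

```bash
python3 go.py 59 -19 51; python3 look.py w12
```

```text
fix [ 58.  -18.6] 0.050169084480966505 yaw rel deg -59.86313106892337 F tool [-1.  -0.4  0.2] 22.75
tool cm [-0.08  0.09 -0.06]
clk 22.75 tcp fix [ 58.  -18.6] z 0.0502 F [-0.4  0.2  1. ] yaw -0.9223
```

View pics/w12.png

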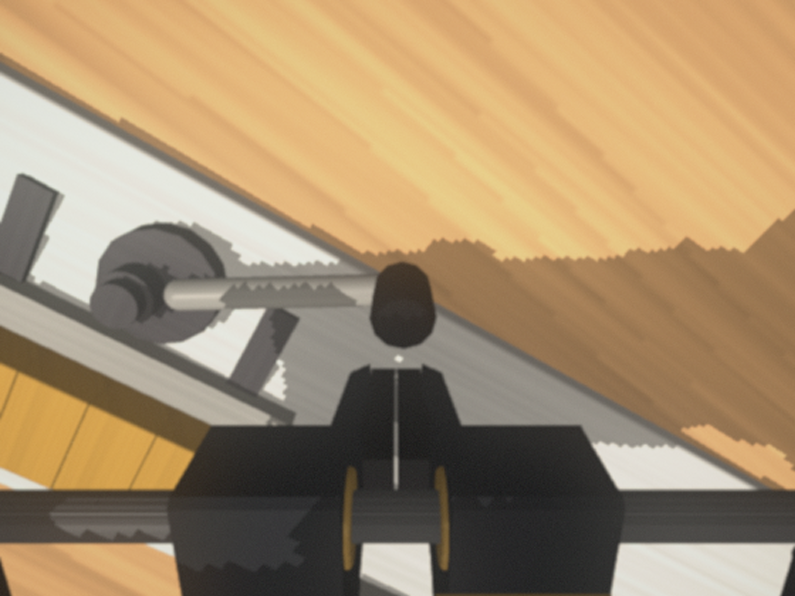

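The knob top (402,320) is centred ahead of the finger face with the bar perpendicular. I'll swing along the arc.

Request:
drive_tool(deltas=[[[0, 0, 0], [0, 0, -0.4], 0], [[0, 0, 0], [0, 0, -0.4], 0], [[-3.5, 0, 0], [0, 0.1, -0.5], 0], [[-3.5, 0, 0], [0, 0.1, -0.5], 0], [[-3.5, 0, 0], [0, 0.1, -0.5], 0], [[-3.5, 0, 0], [0, 0.1, -0.5], 0], [[0, 0, 0], [0, 0, 0], 0]])

```text
clock: 23.38
tool_pos: [0.6015, 0.0539, 0.0539]
eef_rot: [0.638, 0.305, -0.638, 0.305]
contact_force: [-0.3, -0.9, 0.9]
opening: 0.004
```

```bash
python3 go.py
```

```text
fix [86.5 -6.4] 0.053874416282837415 yaw rel deg -45.88405154762125 F tool [-0.9  0.3  0.9] 23.3833
```

Request:
drive_tool(deltas=[[[-3.5, 0, 0], [0, 0.1, -0.5], 0], [[-3.5, 0, 0], [0, 0.1, -0.5], 0], [[-3.5, 0, 0], [0, 0.1, -0.5], 0]])

```text
clock: 23.63
tool_pos: [0.6119, 0.063, 0.0536]
eef_rot: [-0.607, -0.361, 0.608, -0.362]
contact_force: [-2.6, -2.6, 2.5]
opening: 0.008
```

```bash
python3 go.py; python3 look.py w13
python3 - <<'E'
import numpy as np
d=np.load("w13.npz");g=d["color"].astype(int).sum(2)
# coarse dark map around knob
sub=g[170:275:6,220:350:5]
for row in sub: print("".join("#" if v<150 else "+" if v<300 else "." for v in row))
E
```

```text
fix [98.   1.3] 0.05364340220700856 yaw rel deg -35.46418845786454 F tool [-2.5 -1.   3.5] 23.6333
clk 23.6333 tcp fix [98.   1.3] z 0.0536 F [-2.6 -2.6  2.5] yaw -0.4965
..........................
..........................
..........................
..........................
..........................
..........................
..........................
...........++.............
.....+...++++++...........
.........+++++++..........
.........++++++#..........
........++###+##+.........
...+....+###++##+.........
....+...########+.........
.....+..#########.........
......+##########+........
.....+#############.......
.....##############+......
```

Request:
drive_tool(deltas=[[[-3.5, 0, 0], [0, 0.1, -0.5], 0], [[-3.5, 0, 0], [0, 0.1, -0.5], 0], [[-3.5, 0, 0], [0, 0.1, -0.5], 0]])

```text
clock: 23.93
tool_pos: [0.6214, 0.075, 0.0535]
eef_rot: [-0.572, -0.415, 0.573, -0.416]
contact_force: [-1.9, -2.5, 1.4]
opening: 0.0
```

```bash
python3 go.py
```

```text
fix [108.9  12.1] 0.053498630381141124 yaw rel deg -25.043282513012908 F tool [-1.4 -1.   2.9] 23.9333
```

Request:
drive_tool(deltas=[[[-3.0, 0, 0], [0, 0.1, -0.45], 0], [[-2.0, 0, 0], [0, 0.06, -0.3], 0], [[-1.5, 0, 0], [0, 0.04, -0.22], 0]])

```text
clock: 24.18
tool_pos: [0.6266, 0.0845, 0.0535]
eef_rot: [0.548, 0.447, -0.547, 0.448]
contact_force: [-0.2, -4.4, 2.7]
opening: 0.003
```

```bash
python3 go.py
```

```text
fix [115.2  20.9] 0.05346520029284502 yaw rel deg -18.526103356269562 F tool [-2.7  0.6  4.4] 24.1833
```

Request:
drive_tool(deltas=[[[-1.0, 0, 0], [0, 0.03, -0.15], 0], [[-1.0, 0, 0], [0, 0.03, -0.15], 0]])

```text
clock: 24.35
tool_pos: [0.6279, 0.0876, 0.0533]
eef_rot: [0.54, 0.456, -0.539, 0.458]
contact_force: [0.1, -2.9, 2.5]
opening: 0.003
```

```bash
python3 go.py
```

```text
fix [116.9  23.8] 0.05329675980036267 yaw rel deg -16.5082889643392 F tool [-2.5  0.5  2.8] 24.35
```

Request:
drive_tool(deltas=[[[-1.0, 0, 0], [0, 0.03, -0.15], 0], [[-1.0, 0, 0], [0, 0.03, -0.15], 0]])

```text
clock: 24.52
tool_pos: [0.629, 0.0908, 0.0531]
eef_rot: [0.532, 0.466, -0.531, 0.467]
contact_force: [2.4, -4.1, 2.7]
opening: 0.005
```

```bash
python3 go.py
```

```text
fix [118.4  26.8] 0.05307597448423227 yaw rel deg -14.457569613906031 F tool [-2.7  2.9  3.7] 24.5167
```

Request:
drive_tool(deltas=[[[-1.0, 0, 0], [0, 0.03, -0.15], 0], [[-1.0, 0, 0], [0, 0.03, -0.15], 0]])

```text
clock: 24.68
tool_pos: [0.6298, 0.0939, 0.0529]
eef_rot: [0.523, 0.475, -0.523, 0.476]
contact_force: [2.1, -5.4, 1.6]
opening: 0.004
```

```bash
python3 go.py
```

```text
fix [119.5  29.8] 0.052866673801937575 yaw rel deg -12.422631864014603 F tool [-1.6  2.6  5.1] 24.6833
```

Request:
drive_tool(deltas=[[[-0.7, 0, 0], [0, 0.02, -0.1], 0], [[0, 0, 0], [0, 0, 0], 0]])

```text
clock: 24.85
tool_pos: [0.6298, 0.0953, 0.0527]
eef_rot: [0.521, 0.479, -0.52, 0.479]
contact_force: [2.6, -4.0, 0.6]
opening: 0.001
```

```bash
python3 go.py
```

```text
fix [119.7  31.2] 0.052740848828505896 yaw rel deg -11.744437278195827 F tool [-0.6  2.9  3.8] 24.85
```

Request:
drive_tool(deltas=[[[-0.7, 0, 0], [0, 0.02, -0.1], 0], [[-0.7, 0, 0], [0, 0.02, -0.1], 0]])

```text
clock: 25.02
tool_pos: [0.63, 0.0967, 0.0526]
eef_rot: [-0.514, -0.485, 0.514, -0.485]
contact_force: [2.6, -4.4, 1.0]
opening: 0.004
```

```bash
python3 go.py
```

```text
fix [120.1  32.5] 0.05264760498908643 yaw rel deg -10.357531740414354 F tool [-1.   2.8  4.2] 25.0167
```

Request:
drive_tool(deltas=[[[-0.7, 0, 0], [0, 0.02, -0.1], 0], [[-0.7, 0, 0], [0, 0.02, -0.1], 0]])

```text
clock: 25.18
tool_pos: [0.6305, 0.098, 0.0526]
eef_rot: [-0.508, -0.491, 0.509, -0.492]
contact_force: [2.3, -5.9, 2.3]
opening: 0.006
```

```bash
python3 go.py
```

```text
fix [120.8  33.8] 0.052635084785697034 yaw rel deg -8.96659126412605 F tool [-2.3  2.5  5.8] 25.1833
```

Request:
drive_tool(deltas=[[[-0.5, 0, 0], [0, 0.02, -0.1], 0], [[0, 0, 0], [0, 0, 0], 0]])

```text
clock: 25.35
tool_pos: [0.6307, 0.0983, 0.0526]
eef_rot: [-0.506, -0.493, 0.507, -0.494]
contact_force: [2.5, -5.7, 2.2]
opening: 0.007
```

```bash
python3 go.py
```

```text
fix [120.9  34.1] 0.05261977163585414 yaw rel deg -8.503048002631367 F tool [-2.2  2.6  5.6] 25.35
```

Request:
drive_tool(deltas=[[[0, 0, 0], [0, 0.02, -0.1], 0], [[0, 0, 0], [0, 0, 0], 0], [[0, 0, 0], [0, 0, 0], 0]])

```text
clock: 25.6
tool_pos: [0.6308, 0.0987, 0.0526]
eef_rot: [-0.506, -0.493, 0.508, -0.494]
contact_force: [1.6, -7.4, 2.8]
opening: 0.003
```

```bash
python3 go.py
```

```text
fix [121.1  34.5] 0.05264296952085646 yaw rel deg -8.542897285068895 F tool [-2.7  1.8  7.4] 25.6
```

Request:
drive_tool(deltas=[[[0, 0, 0], [0, 0.01, -0.06], 0], [[0, 0, 0], [0, 0, 0], 0], [[0, 0, 0], [0, 0, 0], 0]])

```text
clock: 25.85
tool_pos: [0.6308, 0.0988, 0.0526]
eef_rot: [-0.505, -0.492, 0.508, -0.494]
contact_force: [1.5, -8.0, 3.7]
opening: 0.002
```

```bash
python3 go.py
```

```text
fix [121.1  34.6] 0.05263326782954153 yaw rel deg -8.55893044183065 F tool [-3.7  1.7  8. ] 25.85
```

The grip is snug at 8.0 N on the knob. I'll back off and lift clear.

Request:
drive_tool(deltas=[[[0, 0, 0], [0, 0, 0.2], 0], [[0, 0, 0], [0, 0, 0.3], 0], [[0, 0, 0], [0, 0, 1.0], 0], [[0, 0, 0], [0, 0, 1.5], 0], [[0, 0, 0], [-3, 0, 0], 0], [[0, 0, 0], [-3, 0, 0], 0], [[0, 0, 0], [-3, 0, 0], 0], [[0, 0, 0], [-3, 0, 0], 0], [[0, 0, 0], [-2, -3, 0], 0], [[0, 0, 0], [0, -3, 0], 0], [[0, 0, 0], [0, -3, 0], 0], [[0, 0, 0], [0, 0, 0], 0]])

```text
clock: 26.85
tool_pos: [0.5322, 0.0727, 0.1924]
eef_rot: [-0.503, -0.496, 0.509, -0.493]
contact_force: [0.0, -0.1, 0.1]
opening: 0.005
```

```bash
python3 go.py; python3 look.py w14
python3 - <<'E'
from h import *
F=np.array([.5148,.0497,.1225])
d=dict(np.load("w14.npz"));E=d["E"];f=210/np.tan(np.radians(d["fov_y"])/2)
# rectified map at blank-top height: columns fixture y 0..150, rows x -45..130, 1 mm/px*2
def rect(z):
    ys,xs=np.meshgrid(np.arange(-20,160,.5),np.arange(-50,135,.5))
    c,s=np.cos(F[2]),np.sin(F[2])
    W=np.stack([F[0]+(c*xs-s*ys)/1e3,F[1]+(s*xs+c*ys)/1e3,np.full_like(xs,z)],-1)
    p=W@E[:3,:3].T+E[:3,3]
    return cv2.remap(d["color"],(d["cx"]+f*p[...,0]/-p[...,2]).astype(np.float32),(d["cy"]-f*p[...,1]/-p[...,2]).astype(np.float32),1)
A=rect(.032).astype(int)
br=(A[...,0]-A[...,2]>60)&(A[...,0]>100)
for x in (-35,-20,-5):
    row=A[int((x+50)*2)];b=br[int((x+50)*2)];i=np.where(b)[0]
    print("x",x,"brass y",i.min()*.5-20 if len(i) else None,i.max()*.5-20 if len(i) else None)
for y in range(12,140,12):
    i=np.where(br[:180,int((y+20)*2)])[0]; print("y",y,(i.min()*.5-50,i.max()*.5-50) if len(i) else None,end=" ")
B=rect(.058).astype(int).sum(2); # dark knob
m=((B<130).astype(np.uint8))[150:]; n,l,st,ce=cv2.connectedComponentsWithStats(m)
print("\ndark:",[(st[i][4],(ce[i][1]*.5+25).round(1),(ce[i][0]*.5-20).round(1)) for i in range(1,n) if st[i][4]>200])
E
```

```text
fix [20.1 20.7] 0.192415793521178 yaw rel deg -8.292469044213851 F tool [-0.1  0.   0.1] 26.85
clk 26.85 tcp fix [20.1 20.7] z 0.1924 F [ 0.  -0.1  0.1] yaw -0.0222
x -35 brass y 18.0 136.5
x -20 brass y 18.5 137.0
x -5 brass y 18.5 136.5
y 12 None y 24 (np.float64(-39.0), np.float64(0.0)) y 36 (np.float64(-39.0), np.float64(0.0)) y 48 (np.float64(-39.0), np.float64(0.0)) y 60 (np.float64(-39.0), np.float64(0.0)) y 72 (np.float64(-39.0), np.float64(0.0)) y 84 (np.float64(-39.0), np.float64(0.0)) y 96 (np.float64(-39.0), np.float64(0.0)) y 108 (np.float64(-39.0), np.float64(0.0)) y 120 (np.float64(-39.0), np.float64(0.0)) y 132 (np.float64(-39.5), np.float64(0.0)) 
dark: [(np.int32(6531), np.float64(89.7), np.float64(151.6))]
```

```bash
python3 -c "
from plant import r
print(r.finish_job())"
```

```text
the job is handed in; nothing more can be done
None
```

I pushed the row home against the stop screw, closed the side jaw and handed the job in at about 27 s of the 72 s allowed. `finish_job` reports no verdict.

- **Lining up:** The row started about 8 mm off the rail and would have hit the jaw end. I nudged each blank sideways to the rail before pushing.
- **Seating:** I pushed the row from behind blank5 into the lane, with sliding friction of about 7.5 N. The advance stalled at the stop screw, and I pressed to about 14.6 N (about 7 N beyond friction) and held it for over half a second before backing off.
- **Clamping:** I swung the lever until the force at the knob rose from about 4 N to 8.0 N, within the snug range of 6 to 9 N. Then I backed off and lifted clear.

**Last checks:**
- **Tool:** The force read about 0 N on all axes, so the arm was touching nothing.
- **Row:** In the final wrist picture it is straight, from x -39 to 0 mm and y 18 to 137 mm, about 119 mm long against 120 mm nominal. That leaves no gaps.
- **Not confirmed:** A check of the lever's resting angle from that picture failed because it picked up the wrong dark area. I estimate about 0.9 rad from the tool's final position. The jaw force left after spring-back was not measured.
- **Bystanders:** I did not look at them again, but the arm stayed well clear of them.

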